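# Clear the viewing stage and hold its shutter half open

### The arm

A 7-joint arm with a two-finger parallel gripper is mounted at the origin on a cart in front of the work surface, level with it; the furniture and walls round the work are solid. World frame = base frame: x ahead of the robot, y to its left, z up, the work surface at z = 0. Lengths are in mm, angles in degrees, forces in N, time in s.
With the tool pointing down it reaches from about 400 to 900 mm from the base axis. Payload 5.5 kg.
Tool frame: the origin (TCP) lies midway between the tips of the shut fingers; the grasp point (between the pads) lies 19 mm behind it; z points along the fingers, y is the line along which they close (so a half turn about z gives the same grasp; the last joint's range is limited). The gripper opens to 85 mm and grips with 20 to 120 N. Pads are 22 mm wide; open, the fingers measure 114 mm over their backs; the gripper's body (76 mm by 85 mm) begins 54 mm behind the grasp point. The pads swing forward as they close: fully open they stand 13 mm farther back than shut.
Start: joints at [79.252, 28.699, -24.465, 88.831, 12.651, 65.22, -12.049], TCP at [283.227, -585.049, 231.31] pointing down, gripper open.
Joint ranges: [-164.97, 164.97], [-17.58, 116.51], [-87.97, 89.64], [11.32, 138.91], [-80.73, 260.73], [10.89, 115.49], [-147.41, 147.41]. Speed limits (degrees/s): [147.25, 147.25, 180, 180, 180, 180, 180].

### API

Orientations are given as [roll, pitch, yaw] about the fixed x, y, z axes, in that order (R = Rz(yaw) Ry(pitch) Rx(roll)).
In Python, from station import observe, camera, hand_in gives the robot as it stands. The module is installed in compiled form; this text tells all that it offers.
- The arm moves only by the tool jog_arm, never from a script. Its argument "increments" is a list that holds one entry, the list of rows, each a list of 7 numbers: the shift along the tool's x, y, z normalised to -1 to 1, where 1 is 0.3 m, then the turn, a rotation vector about the tool's x, y, z normalised to -1 to 1, where 1 is pi/2 rad, then the opening, from 0 (shut) to 1 (fully open). In form: [[[dx, dy, dz, wx, wy, wz, jaw], ...]]. A call has 1 to 5 rows; each row is the pose to reach, as a shift and turn from the pose commanded when the call began, along the tool's axes at that moment; what a row does not reach only later rows make up. A row lasts 1/8 s, in which the tool goes at most 62.5 mm and 10.7 degrees, less where a joint would pass 70% of its speed; a pose out of reach is approached as far as the arm can. A call with a number of a shift or a turn outside -1 to 1 is refused whole. A call with a gripper value outside its range is refused whole. The fingers move at their own pace and stop on an object; the grip force is fixed at half the most. Time passes only in rows, so rows that repeat a pose let the fingers close. It gives the time, the measured TCP pose, the force, the opening and the grip force at its end, in the units of the state.
- observe(): the state, without advancing time (a new reading comes with each control period).
- camera(name): name is "side" or "top" or "wrist"; returns a dict with "color" (400x640x3 uint8, red, green, blue), "depth" (400x640 float32, mm along the optical axis (not along the pixel's ray), 0 where there is no reading), "K" (3x3 intrinsics, pixels), "R" (3x3) and "t" (3): a world point X has camera coordinates R X + t. Camera axes: x right, y down, z forward; pixel columns grow to the right and rows downward; lengths in mm; the calibration is good to about 2 mm. A picture is of the moment at which its call begins.
- hand_in(): hands the job in; it is judged then, once.
The state is a dict: "time_s": time; "joint_positions": joint angles; "qd": joint speeds; "joint_torque": joint torques, N m; "eef_pos": TCP position; "tool_rot": TCP orientation; "force": force on the tool from outside, world axes, zero at the start; "moment": the same for the moment, N m; "opening": opening from 0.0 (shut) to 1.0 (fully open); "gripper_force": force on a finger pad.
Only numpy, scipy, OpenCV 4.12 (cv2) and the standard library are available. Lean on these libraries where they do the work, as an engineer would, in place of code of your own. Each camera call takes 0.05 s, during which the arm holds its last target. There are 200 camera calls.

### The job

Take the scraper block and wipe the three loose chips off the viewing stage's flat top into the catch tray along its front, touching the chips only with the block and leaving the shutter shut meanwhile. Stand the block back down on the bench clear of the stage and let go of it. Then grip the shutter's upright tab, slide the sprung shutter to half of its travel (its leading edge at the middle one of the three engraved lines) and finish the program still gripping and holding it there; leave the pot, the small white box and the white dropper bottle alone.

Things in the scene. Friction and masses are not known exactly. Their poses are not given: they have to be found in the camera images.
- stage: Fixed low grey viewing stage with an aluminium top. Origin under it on the bench; x points from the tray side to the back, y along the shutter's opening travel, z up. Flat top at z = 40 mm, x -70 to +80, y -130 to +130. Along its back edge (x 56 to 82) run a guide rail, carriage and spring tube, up to 61 mm high. Yaw within about 0.25 rad
- tray (a point): centre of the floor of the open steel catch tray fixed along the stage's front, at stage x -101, y 0, z 5 mm. Inside it spans stage x -132 to -70, y -127 to +127; its walls are 28 mm high, lower than the stage's top
- plate_clear (a point): point on the stage's flat top, at stage x 0, y +55, z +40 mm: middle of the bare part of the top beside the shutter (bare from y -15 to +130, x -70 to +56), where the chips lie (within about 30 mm of it in y, and 5 to 45 mm from it towards the tray)
- half_line (a point): the middle one of three short black engraved lines on the top's front edge, at stage x -63, y +25, z 40 mm; the outer two are at y -15 and +65. They mark the leading (+y) edge of the shutter blade when closed, half open and fully open
- shutter_tab (a point): centre of the top face of the shutter's black upright tab, 91 mm above the bench; moves with it; at stage x -5, y -60 mm when closed. The tab is 12 mm thick (stage y), 32 mm wide (stage x) and rises 42 mm above its foot (40 x 24 mm, top at z = 49). The dark steel blade under it spans x -55 to +60, y -120 to -15 when closed, top at z = 45.5
- shutter (a joint): travel of the shutter in m along stage +y: 0 closed, 0.080 fully open, half is 0.040. A spring always drives it shut: about 3 N when closed, 9 N at half, 15 N fully open, plus 0.5 N friction; it runs back when let go
- scraper: Loose scraper block standing on the bench, about 0.12 kg. Origin at the centre of its underside, z up. Grey foot 30 mm (its x) by 100 mm (its y) by 12 mm high; on it an upright wooden grip 18 mm thick (its x), 72 mm long (its y), up to z = 60 mm. It stands left or right of the stage
- chip_1: loose black hard plastic chip about 16 x 11 x 7 mm lying on the stage's top; origin at its underside
- chip_2: loose black hard plastic chip about 13 x 13 x 8 mm lying on the stage's top; origin at its underside
- chip_3: loose black hard plastic chip about 18 x 10 x 7 mm lying on the stage's top; origin at its underside
- pot: bystander: lidded clear plastic sample pot, 46 mm across, 61 mm high, on the other side of the stage from the scraper; origin at its underside
- cover_box: bystander: small white lidded box 34 x 34 x 18 mm, right of the stage towards the back; origin at its underside
- oil_bottle: bystander: small white dropper bottle, 27 mm across, 83 mm high, behind the stage on the left; origin at its underside

How it is judged:
By the outcome, as a careful person would: the job done as asked, in the order asked, and still so for the second after the job is handed in, while the arm keeps its last pose, push and grip.
It also fails if it takes over 62 s, if anything falls off the work surface, if the arm or the gripper's body presses on something with over 40 N, if the wrist force passes 120 N, or if a joint passes its speed limit or range.

## Working session

There is one attempt and no reset: what is moved stays moved. The work goes in short steps, Python scripts to look and compute and a tool call to move; the robot and the scene stay as the last step left them, time stands still between calls to the robot, and variables do not carry over. Pictures are saved under pics/ and viewed, at most 10 in all, crops included, and the job is handed in when it is done.

Besides the shell and the picture viewer there is one more tool, called in YAML: its name, and indented under it one key for each argument. jog_arm: Moves the arm, as the interface text tells. Scaled input: -1 to 1 covers 0.3 m each way for a shift and pi/2 rad each way for a turn. Its arguments: {"type":"object","properties":{"increments":{"type":"array","items":{"type":"array","items":{"type":"array","items":{"type":"number","minimum":-1,"maximum":1}}}}},"required":["increments"]}

```bash
ls; mkdir -p pics
cat > h.py <<'E'
import numpy as np, cv2
from station import observe, camera, hand_in
from scipy.spatial.transform import Rotation as Ro
def save(n,f):
    c=camera(n); cv2.imwrite('pics/'+f,c['color'][:,:,::-1]); np.savez('pics/'+f[:-4],**c); return c
def pt(c,u,v,d=None):
    d=c['depth'][int(v),int(u)] if d is None else d
    p=np.linalg.inv(c['K'])@[u,v,1]*d
    return c['R'].T@(p-c['t'])
def ptz(c,u,v,z):
    r=c['R'].T@(np.linalg.inv(c['K'])@[u,v,1]); o=-c['R'].T@c['t']
    return o+r*(z-o[2])/r[2]
E
python3 - <<'E'
from h import *
a=save('top','top0.png');b=save('side','side0.png')
for c in(a,b):print(c['K'].round(1).tolist(),(-c['R'].T@c['t']).round(),c['R'].round(2).tolist())
print(observe())
E
```

```text
pics
[[365.9, 0.0, 325.1], [0.0, 365.9, 197.6], [0.0, 0.0, 1.0]] [ 549.    6. 1154.] [[0.01, -1.0, 0.01], [-1.0, -0.01, -0.05], [0.05, -0.0, -1.0]]
[[501.0, 0.0, 324.4], [0.0, 501.0, 205.4], [0.0, 0.0, 1.0]] [ 431. -926.  840.] [[0.98, -0.22, -0.01], [-0.15, -0.61, -0.78], [0.16, 0.76, -0.63]]
{'time_s': 0.1, 'joint_positions': array([ 79.25090244,  28.74936749, -24.45364296,  88.88428991,
        12.64902316,  65.21877359, -12.0511406 ]), 'qd': array([-0.03575176, -0.12631625,  0.05440021, -0.11793608, -0.03955809,
        0.05600705,  0.03809936]), 'joint_torque': array([-1.10477334e-02, -5.70811200e+01, -5.83815917e+00, -2.81748945e+01,
        1.04912589e-02,  5.59241758e-03, -2.75509535e-05]), 'eef_pos': array([ 282.9033105 , -584.52736796,  230.36053243]), 'tool_rot': array([-1.79900406e+02, -5.49088938e-03,  2.58286826e+01]), 'force': array([0.36391797, 0.63889751, 0.00468254]), 'moment': array([0.03049977, 0.03004002, 0.03438657]), 'gripper_force': 0.0, 'opening': 1.002226038988708}
```

View pics/top0.png

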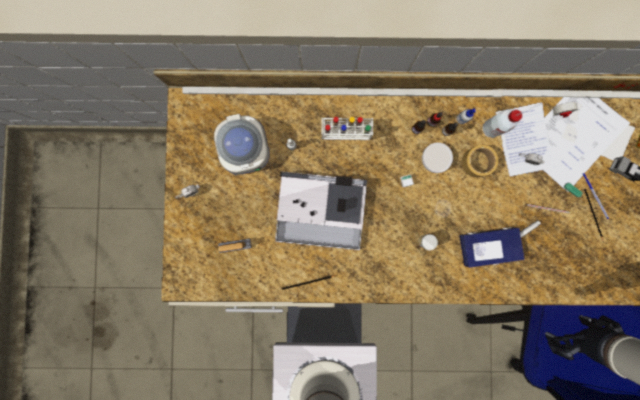

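View pics/side0.png

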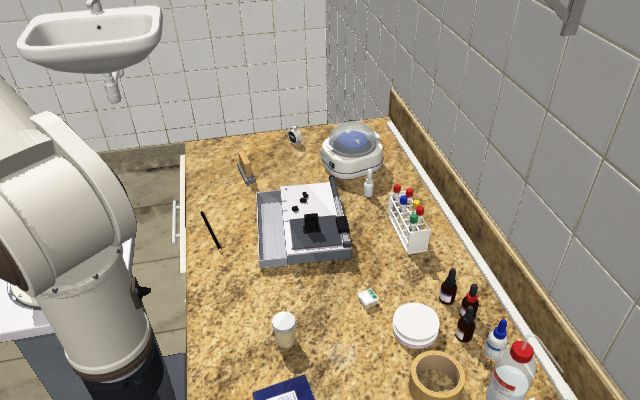

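The top view shows the stage around (320,210), its chips at (296,202), (305,204) and (313,213), the scraper at (235,245), the pot at (429,242), the box at (406,181) and the bottle at (291,144). Next I'll zoom in to get exact positions.

Run:
```python
from h import *
a=np.load('pics/top0.npz');im=a['color'][:,:,::-1]
z=cv2.resize(im[165:260,210:375],None,fx=4.8,fy=4.8,interpolation=cv2.INTER_CUBIC)
cv2.imwrite('pics/z0.png',z)
# height map world
v,u=np.mgrid[165:260,210:375]
d=a['depth'][165:260,210:375]
P=np.stack([(u-a['K'][0,2])/a['K'][0,0]*d,(v-a['K'][1,2])/a['K'][1,1]*d,d],-1)
W=(P-a['t'])@a['R']
top=(W[...,2]>34)&(W[...,2]<48)&(u>270)
r=cv2.minAreaRect(W[...,:2][top].astype(np.float32));print('top',r,cv2.boxPoints(r).round(1).tolist())
for n,m in (('scr',(u<258)&(v>232)&(W[...,2]>40)),('tab',(u>325)&(W[...,2]>75))):
    q=W[m];r=cv2.minAreaRect(q[:,:2].astype(np.float32));print(n,m.sum(),r,q.mean(0).round(1))
print('bench',np.median(W[(u<220)][:,2]))
dark=(a['color'][165:260,210:375].max(-1)<70)&(u>285)&(u<322)&(v>190)&(v<222)
n,l,s,c=cv2.connectedComponentsWithStats(dark.astype(np.uint8))
for i in range(1,n):print(s[i],c[i]+[210,165],ptz(a,*(c[i]+[210,165]),46).round(1))
```

```text
top ((600.5070190429688, 10.569549560546875), (260.35546875, 150.1380615234375), 84.6594009399414) [[513.5999755859375, -112.0999984741211], [663.0999755859375, -126.0], [687.4000244140625, 133.1999969482422], [537.9000244140625, 147.1999969482422]]
scr 162 ((491.8053894042969, 159.33059692382812), (24.455049514770508, 326.1434326171875), 16.05389976501465) [462.2 265.  112.4]
tab 64 ((567.3291015625, -29.93350601196289), (24.929481506347656, 77.06234741210938), 45.3900260925293) [575.7 -33.6 372.3]
bench -0.11584396857387064
[84 36  4  1  4] [295.5 201. ] [595.2  90.5  46. ]
[92 38  2  3  5] [302.6 204.2] [585.7  68.8  46. ]
[101  47   3   3   8] [311.875 212.875] [559.8  40.4  46. ]
```

View pics/z0.png

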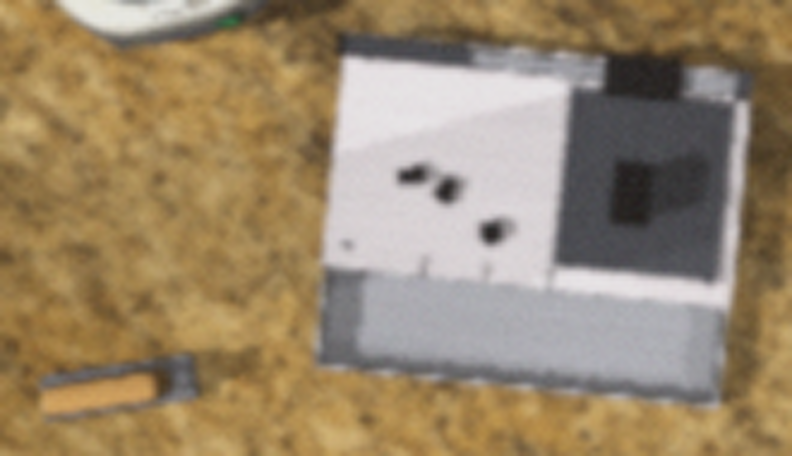

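```bash
cat >> h.py <<'E'
def S(p,c,yaw): # world->stage
    return (np.asarray(p)[:2]-c)@np.array([[np.cos(yaw),-np.sin(yaw)],[np.sin(yaw),np.cos(yaw)]])
def W(p,c,yaw): return np.asarray(c)+np.array([[np.cos(yaw),-np.sin(yaw)],[np.sin(yaw),np.cos(yaw)]])@p
def go(pos,yaw):
    "normalised jog row from the present pose to pos, tool down, yaw deg"
    o=observe();R=Ro.from_euler('xyz',o['tool_rot'],degrees=True)
    T=Ro.from_euler('xyz',[180,0,yaw],degrees=True)
    s=R.inv().apply(np.array(pos)-o['eef_pos'])/300; w=(R.inv()*T).as_rotvec()/(np.pi/2)
    print('t',round(o['time_s'],2),'at',o['eef_pos'].round(1),o['tool_rot'].round(1),'F',o['force'].round(1),'row',s.round(4).tolist()+w.round(4).tolist(),'rows',round(max(np.linalg.norm(s)*300/62.5,np.linalg.norm(w)*90/10.7),1))
E
python3 - <<'E'
from h import *
a=np.load('pics/top0.npz')
f=lambda x,y,z:ptz(a,210+(x+.5)/4.8-.5,165+(y+.5)/4.8-.5,z)
cs=np.array([600.5,10.57]);
for yaw in np.radians([-5.34,-6]):
  c=cs-W([5,0],[0,0],yaw); print('stage',c)
  for n,p in dict(l1=f(424,265,40),l2=f(487,270,40),l3=f(552,281,40),tab=f(632,193,91),b1=f(568,92,45),b2=f(556,265,45),b3=f(716,281,45),b4=f(730,105,45),tl=f(345,58,40),bl=f(326,268,40),tr=f(740,300,40)).items(): print(n,S(p,c,yaw).round(1))
  for p in([595.2,90.5],[585.7,68.8],[559.8,40.4]):print('chip',S(p,c,yaw).round(1))
for n,z,L in(('foot',6,[(40,378),(192,355),(45,418),(198,397)]),('grip',60,[(40,382),(158,373),(42,413),(158,400)])):
  q=np.array([f(x,y,z) for x,y in L]);print(n,q.round(1).tolist(),q.mean(0))
d=a['depth'];
for u,v in[(226,246),(232,246),(238,245),(230,245)]:print(pt(a,u,v))
go([500,-150,235],60)
E
```

```text
stage [595.52170016  11.03532856]
l1 [-63.6  66. ]
l2 [-62.6  26.1]
l3 [-65.3 -15.6]
tab [ -6.5 -58. ]
b1 [ 54.6 -13.3]
b2 [-54.9 -17. ]
b3 [ -54.5 -118.3]
b4 [  57.1 -116.2]
tl [ 62.  130.1]
bl [-71.9 127.5]
tr [ -65.  -135.1]
chip [-7.7 79.1]
chip [-15.2  56.6]
chip [-38.3  25.9]
stage [595.52739052  11.09264232]
l1 [-64.4  65.2]
l2 [-62.9  25.3]
l3 [-65.1 -16.4]
tab [ -5.9 -58.1]
b1 [ 54.8 -12.7]
b2 [-54.7 -17.7]
b3 [ -53.2 -119. ]
b4 [  58.4 -115.6]
tl [ 60.5 130.8]
bl [-73.3 126.6]
tr [ -63.4 -135.9]
chip [-8.6 78.9]
chip [-15.8  56.4]
chip [-38.6  25.4]
foot [[462.3, 333.2, 6.0], [478.1, 234.9, 6.0], [436.5, 329.3, 6.0], [451.0, 230.5, 6.0]] [456.9881363  281.96881386   6.        ]
grip [[463.9, 317.7, 60.0], [470.1, 244.9, 60.0], [444.8, 316.0, 60.0], [453.5, 244.6, 60.0]] [458.10235288 280.81766518  60.        ]
[458.6994039  293.9240357   59.12783225]
[459.05324262 275.5817827   61.31851742]
[461.91419582 258.64259765  58.00733791]
[461.87221703 281.80249727  60.412705  ]
t 0.1 at [ 282.9 -584.5  230.4] [-179.9   -0.    25.8] F [0.4 0.6 0. ] row [1.2824, -0.9885, -0.0136, -0.0011, -0.0004, -0.3797] rows 7.8
```

jog_arm:
  increments:
    - [[0.8, -0.62, 0, 0, 0, -0.38, 1], [0.8, -0.62, 0, 0, 0, -0.38, 1], [0.8, -0.62, 0, 0, 0, -0.38, 1], [0.8, -0.62, 0, 0, 0, -0.38, 1], [0.8, -0.62, 0, 0, 0, -0.38, 1]]

```text
time_s: 0.72
eef_pos: [418.8, -310.6, 231.2]
tool_rot: [-180.0, -0.0, 60.1]
force: [1.1, 0.0, 0.6]
opening: 0.999
gripper_force: 0.0
```

```bash
python3 -c "
from h import *
print(observe()['joint_positions'].round());go([480,60,200],98)"
```

```text
[ 66.  18. -39. 107.  13.  60.  -8.]
t 0.72 at [ 418.8 -310.6  231.2] [-180.    -0.    60.1] F [1.1 0.  0.6] row [1.1727, -0.4387, 0.1042, -0.0001, -0.0002, -0.421] rows 6.0
```

jog_arm:
  increments:
    - [[0.95, -0.36, 0.05, 0, 0, -0.42, 1], [0.95, -0.36, 0.05, 0, 0, -0.42, 1], [0.95, -0.36, 0.05, 0, 0, -0.42, 1], [0.95, -0.36, 0.05, 0, 0, -0.42, 1], [0.95, -0.36, 0.05, 0, 0, -0.42, 1]]

```text
time_s: 1.35
eef_pos: [466.8, -10.1, 216.2]
tool_rot: [180.0, 0.0, 97.9]
force: [0.8, 0.4, 0.0]
opening: 0.997
gripper_force: 0.0
```

```bash
python3 -c "
from h import *
print(observe()['joint_positions'].round());go([458,245,190],98)"
```

```text
[ 46.  16. -55. 114.  15.  57.  -8.]
t 1.35 at [466.8 -10.1 216.2] [180.    0.   97.9] F [0.8 0.4 0. ] row [0.8464, 0.088, 0.0873, 0.0001, 0.0001, -0.0009] rows 4.1
```

jog_arm:
  increments:
    - [[0.85, 0.09, 0.09, 0, 0, 0, 1], [0.85, 0.09, 0.09, 0, 0, 0, 1], [0.85, 0.09, 0.09, 0, 0, 0, 1], [0.85, 0.09, 0.09, 0, 0, 0, 1], [0.85, 0.09, 0.09, 0, 0, 0, 1]]

```text
time_s: 1.98
eef_pos: [456.6, 250.2, 189.2]
tool_rot: [-180.0, -0.2, 98.4]
force: [0.6, 0.1, -1.1]
opening: 0.998
gripper_force: 0.0
```

Run:
```python
from h import *
print(observe()['joint_positions'].round());c=save('wrist','w1.png')
p=c['R']@[458,281,60]+c['t'];print(c['K']@p/p[2]);go([458,281,120],98)
d=c['depth'];v,u=np.mgrid[0:400,0:640]
P=np.stack([(u-c['K'][0,2])/c['K'][0,0]*d,(v-c['K'][1,2])/c['K'][1,1]*d,d],-1);X=(P-c['t'])@c['R']
m=(d>0)&(np.hypot(X[...,0]-458,X[...,1]-281)<75)
for lo,hi in((50,66),(5,18)):
    q=X[m&(X[...,2]>lo)&(X[...,2]<hi)];print(len(q),cv2.minAreaRect(q[:,:2].astype(np.float32)),np.median(q[:,2]) if len(q) else 0)
```

```text
[ 12.  25. -54. 109.  24.  58. -44.]
[324.67204369 152.09566319   1.        ]
t 2.02 at [457.3 248.2 189. ] [-1.799e+02 -1.000e-01  9.820e+01] F [0.7 0.2 0.4] row [0.1073, 0.0183, 0.2303, -0.0006, -0.0014, 0.0024] rows 1.2
1678 ((454.19268798828125, 284.5983581542969), (17.795351028442383, 71.1103515625), 9.147059440612793) 58.46634105355204
1286 ((454.2925109863281, 284.14569091796875), (29.860031127929688, 99.94595336914062), 9.38489055633545) 10.650878176830325
```

View pics/w1.png

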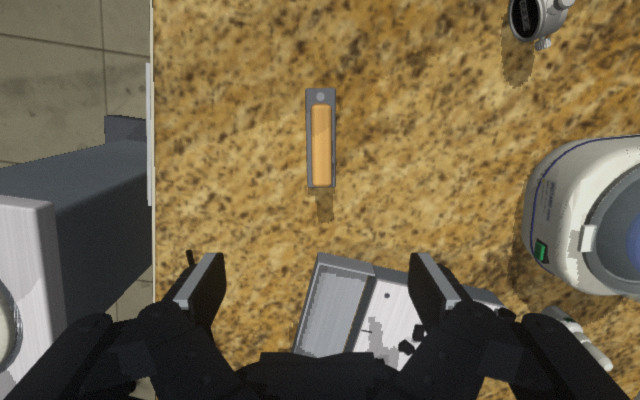

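The wrist view shows the block free-standing at (320,138), with the grip slightly toward its −y end in view. Wrist and top positions agree to within about 4 mm, so I'll descend on it.

```bash
python3 -c "
from h import *
go([455.5,283,24],99.2)"
```

```text
t 2.02 at [457.3 248.2 189. ] [-1.799e+02 -1.000e-01  9.820e+01] F [0.7 0.2 0.4] row [0.1144, 0.0112, 0.5503, -0.0006, -0.0014, -0.011] rows 2.7
```

jog_arm:
  increments:
    - [[0.115, 0.011, 0.2, 0, 0, -0.011, 1], [0.115, 0.011, 0.4, 0, 0, -0.011, 1], [0.115, 0.011, 0.54, 0, 0, -0.011, 1], [0.115, 0.011, 0.55, 0, 0, -0.011, 1], [0.115, 0.011, 0.55, 0, 0, -0.011, 1]]

```text
time_s: 2.65
eef_pos: [458.6, 278.2, 25.4]
tool_rot: [179.9, -0.0, 98.7]
force: [-0.2, 0.9, 0.5]
opening: 1.002
gripper_force: 0.0
```

jog_arm:
  increments:
    - [[0, 0, 0, 0, 0, 0, 0], [0, 0, 0, 0, 0, 0, 0], [0, 0, 0, 0, 0, 0, 0], [0, 0, 0, 0, 0, 0, 0], [0, 0, 0, 0, 0, 0, 0]]

```text
time_s: 3.28
eef_pos: [457.7, 278.7, 24.5]
tool_rot: [180.0, 0.0, 98.8]
force: [-0.4, -0.1, 3.6]
opening: 0.201
gripper_force: 62.6
```

```bash
python3 -c "
from h import *
print(observe()['opening'],observe()['gripper_force']);go([455.5,283,85],99.2)"
```

```text
0.2007394011159766 62.56583333015442
t 3.27 at [457.7 278.7  24.5] [180.    0.   98.8] F [-0.4 -0.1  3.6] row [0.0154, -0.0049, -0.2015, 0.0001, 0.0002, -0.0042] rows 1.0
```

```bash
python3 -c "
from h import *
c=[595.5,11];y=np.radians(-5.5)
for p in((27,50),(-88,50)):print(W(p,c,y))
go([*W((27,50),c,y),120],84.5)"
```

```text
[627.16798498  58.1819746 ]
[512.69742217  69.20423614]
t 3.27 at [457.7 278.7  24.5] [180.    0.   98.8] F [-0.4 -0.1  3.6] row [-0.813, 0.4457, -0.3178, 0.0001, 0.0002, 0.1591] rows 4.7
```

jog_arm:
  increments:
    - [[0, 0, -0.16, 0, 0, 0, 0], [0, 0, -0.32, 0, 0, 0.04, 0], [-0.18, 0.1, -0.32, 0, 0, 0.16, 0], [-0.36, 0.2, -0.32, 0, 0, 0.16, 0], [-0.54, 0.3, -0.32, 0, 0, 0.16, 0]]

```text
time_s: 3.9
eef_pos: [572.3, 131.0, 120.5]
tool_rot: [180.0, 0.0, 84.5]
force: [0.2, 0.7, -0.4]
opening: 0.203
gripper_force: 62.0
```

```bash
python3 -c "
from h import *
c=[595.5,11];y=np.radians(-5.5);print(observe()['opening'],observe()['joint_positions'].round())
go([*W((27,50),c,y),120],84.5)"
```

```text
0.20275743983011946 [ 17.  35. -44. 103.  30.  54. -45.]
t 3.9 at [572.3 131.  120.5] [180.    0.   84.5] F [ 0.2  0.7 -0.4] row [-0.2239, 0.2054, 0.0018, 0.0003, 0.0001, -0.0004] rows 1.5
```

jog_arm:
  increments:
    - [[-0.12, 0.1, 0, 0, 0, 0, 0], [-0.224, 0.205, 0, 0, 0, 0, 0], [-0.224, 0.205, 0, 0, 0, 0, 0], [-0.224, 0.205, 0, 0, 0, 0, 0], [-0.224, 0.205, 0, 0, 0, 0, 0]]

```text
time_s: 4.53
eef_pos: [625.1, 61.4, 120.3]
tool_rot: [-180.0, -0.0, 84.6]
force: [0.0, 0.1, -0.4]
opening: 0.2
gripper_force: 62.0
```

Run:
```python
from h import *
c=[595.5,11];y=np.radians(-5.5)
w=save('side','s2.png'); im=w['color'][:,:,::-1]
cv2.imwrite('pics/s2z.png',cv2.resize(im[150:280,230:380],None,fx=4,fy=4,interpolation=cv2.INTER_CUBIC))
go([*W((27,50),c,y),66],84.5)
```

```text
t 4.58 at [625.2  61.3 120.4] [-180.    -0.    84.6] F [ 0.1 -0.1 -0.7] row [-0.0098, 0.0074, 0.1812, -0.0003, -0.0003, 0.0008] rows 0.9
```

View pics/s2z.png

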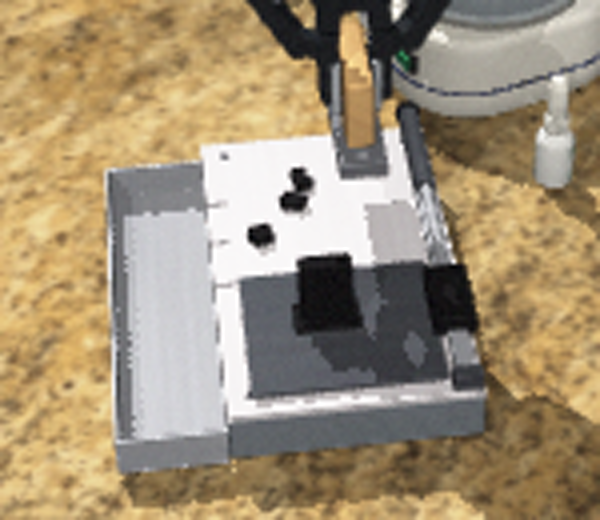

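The view shows the block at (360,150) in the crop, behind the three chips at (300,180), (293,200) and (260,235), and clear of the rail. I'll lower it now.

jog_arm:
  increments:
    - [[-0.01, 0.007, 0.1, 0, 0, 0, 0], [-0.01, 0.007, 0.16, 0, 0, 0, 0], [-0.01, 0.007, 0.178, 0, 0, 0, 0], [-0.01, 0.007, 0.178, 0, 0, 0, 0]]

```text
time_s: 5.08
eef_pos: [627.6, 57.0, 66.9]
tool_rot: [-180.0, -0.0, 84.5]
force: [0.9, 0.5, -0.5]
opening: 0.203
gripper_force: 62.0
```

Run:
```python
from h import *
c=[595.5,11];y=np.radians(-5.5)
go([*W((27,50),c,y),65.5],84.5);go([*W((-90,50),c,y),65.5],84.5)
```

```text
t 5.08 at [627.6  57.   66.9] [-180.    -0.    84.5] F [ 0.9  0.5 -0.5] row [0.0037, -0.0019, 0.0045, -0.0003, -0.0002, -0.0004] rows 0.0
t 5.08 at [627.6  57.   66.9] [-180.    -0.    84.5] F [ 0.9  0.5 -0.5] row [0.0035, -0.3919, 0.0047, -0.0003, -0.0002, -0.0004] rows 1.9
```

jog_arm:
  increments:
    - [[0, 0, 0.005, 0, 0, 0, 0], [0, -0.03, 0.005, 0, 0, 0, 0], [0, -0.07, 0.005, 0, 0, 0, 0], [0, -0.11, 0.005, 0, 0, 0, 0], [0, -0.15, 0.005, 0, 0, 0, 0]]

```text
time_s: 5.7
eef_pos: [582.1, 60.8, 65.6]
tool_rot: [180.0, 0.0, 84.4]
force: [1.5, -0.7, -0.8]
opening: 0.201
gripper_force: 62.0
```

Run:
```python
from h import *
c=[595.5,11];y=np.radians(-5.5)
go([*W((-92,50),c,y),65.3],84.5)
```

```text
t 5.7 at [582.1  60.8  65.6] [180.    0.   84.4] F [ 1.5 -0.7 -0.8] row [0.0054, -0.2463, 0.001, 0.0002, 0.0001, -0.0008] rows 1.2
```

jog_arm:
  increments:
    - [[0.002, -0.05, 0.001, 0, 0, 0, 0], [0.004, -0.1, 0.001, 0, 0, 0, 0], [0.005, -0.15, 0.001, 0, 0, 0, 0], [0.005, -0.2, 0.001, 0, 0, 0, 0], [0.005, -0.24, 0.001, 0, 0, 0, 0]]

```text
time_s: 6.32
eef_pos: [510.3, 69.3, 65.1]
tool_rot: [-180.0, 0.0, 84.4]
force: [0.3, -0.2, -0.6]
opening: 0.204
gripper_force: 62.1
```

Run:
```python
from h import *
c=[595.5,11];y=np.radians(-5.5)
go([*W((-92,50),c,y),65.3],84.5)
w=save('side','s3.png'); im=w['color'][:,:,::-1]
cv2.imwrite('pics/s3z.png',cv2.resize(im[150:280,230:380],None,fx=4,fy=4,interpolation=cv2.INTER_CUBIC))
```

```text
t 6.33 at [510.3  69.3  65.1] [-180.     0.    84.4] F [ 0.3 -0.2 -0.6] row [0.0003, -0.0053, -0.0008, -0.0002, 0.0001, -0.0007] rows 0.0
```

View pics/s3z.png

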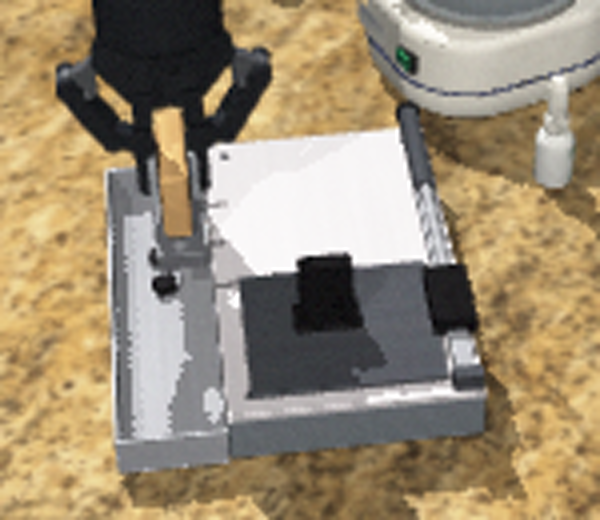

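The flat top is bare; at least one chip is visible in the tray, with the others hidden by the block. I'll lift and take the block back to where it stood.

Run:
```python
from h import *
go([458,282,110],98.8)
```

```text
t 6.38 at [508.6  69.5  64.8] [-179.9    0.    84.5] F [-2.1 -0.  -0.2] row [0.6888, -0.2364, -0.1506, -0.0014, 0.0004, -0.1591] rows 3.6
```

jog_arm:
  increments:
    - [[0, 0, -0.15, 0, 0, 0, 0], [0.18, 0.07, -0.15, 0, 0, -0.1, 0], [0.36, 0.12, -0.15, 0, 0, -0.16, 0], [0.54, 0.17, -0.15, 0, 0, -0.16, 0], [0.69, 0.237, -0.15, 0, 0, -0.16, 0]]

```text
time_s: 7.0
eef_pos: [602.6, 270.8, 110.1]
tool_rot: [180.0, -0.0, 98.9]
force: [0.6, 0.4, -0.6]
opening: 0.2
gripper_force: 62.0
```

Run:
```python
from h import *
go([458,282,25],98.8)
a=save('top','top2.png')
cv2.imwrite('pics/z2.png',cv2.resize(a['color'][165:260,270:375,::-1],None,fx=5,fy=5,interpolation=cv2.INTER_CUBIC))
```

```text
t 7.0 at [602.6 270.8 110.1] [180.   -0.   98.9] F [ 0.6  0.4 -0.6] row [0.1111, -0.4705, 0.2838, 0.0, -0.0005, 0.0009] rows 2.7
```

View pics/z2.png

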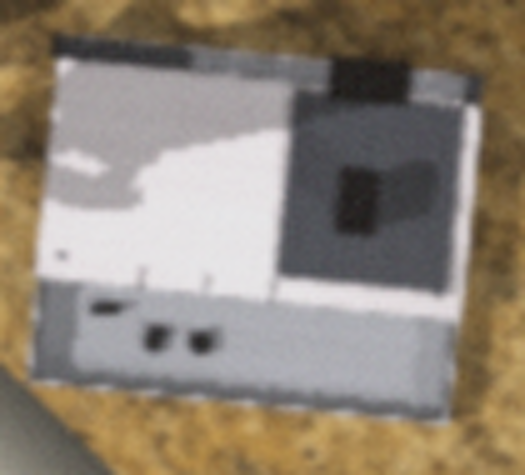

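All three chips are in the tray at (107,307), (157,338) and (203,341), and the shutter is shut. I sent the sideways term of that move with the wrong sign, so the block stopped further back, but in free space. I'll go on to the place spot.

jog_arm:
  increments:
    - [[0.05, -0.2, 0, 0, 0, 0, 0], [0.11, -0.4, 0, 0, 0, 0, 0], [0.11, -0.47, 0.05, 0, 0, 0, 0], [0.11, -0.47, 0.15, 0, 0, 0, 0], [0.11, -0.47, 0.24, 0, 0, 0, 0]]

```text
time_s: 7.68
eef_pos: [458.1, 278.9, 37.6]
tool_rot: [179.9, 0.0, 98.8]
force: [0.1, -0.2, -1.5]
opening: 0.203
gripper_force: 62.1
```

Run:
```python
from h import *
go([458,282,24.5],98.8)
```

```text
t 7.67 at [458.1 278.9  37.6] [179.9   0.   98.8] F [ 0.1 -0.2 -1.5] row [0.0102, 0.0011, 0.0437, 0.0006, 0.0002, 0.0002] rows 0.2
```

jog_arm:
  increments:
    - [[0, 0, 0.02, 0, 0, 0, 0], [0, 0, 0.035, 0, 0, 0, 0], [0, 0, 0.043, 0, 0, 0, 0], [0, 0, 0.043, 0, 0, 0, 0]]

```text
time_s: 8.18
eef_pos: [458.5, 279.5, 25.8]
tool_rot: [179.9, -0.0, 98.8]
force: [0.3, 1.1, -1.1]
opening: 0.202
gripper_force: 62.1
```

Run:
```python
from h import *
go([458,282,24.5],98.8)
```

```text
t 8.18 at [458.5 279.5  25.8] [179.9  -0.   98.8] F [ 0.3  1.1 -1.1] row [0.0083, -0.0004, 0.0042, 0.0006, -0.0002, 0.0001] rows 0.0
```

jog_arm:
  increments:
    - [[0, 0, 0.005, 0, 0, 0, 0], [0, 0, 0.005, 0, 0, 0, 0], [0, 0, 0.005, 0, 0, 0, 1], [0, 0, 0.005, 0, 0, 0, 1], [0, 0, 0.005, 0, 0, 0, 1]]

```text
time_s: 8.8
eef_pos: [458.0, 279.4, 23.7]
tool_rot: [180.0, -0.0, 98.8]
force: [0.4, 0.9, 0.4]
opening: 0.829
gripper_force: 0.0
```

jog_arm:
  increments:
    - [[0, 0, 0.005, 0, 0, 0, 1], [0, 0, -0.1, 0, 0, 0, 1], [0, 0, -0.3, 0, 0, 0, 1], [0, 0, -0.45, 0, 0, 0, 1], [0, 0, -0.45, 0, 0, 0, 1]]

```text
time_s: 9.43
eef_pos: [460.1, 281.1, 162.2]
tool_rot: [179.6, -0.1, 98.8]
force: [0.1, 0.4, -1.3]
opening: 1.005
gripper_force: 0.0
```

Run:
```python
from h import *
c=save('wrist','w4.png')
d=c['depth'];v,u=np.mgrid[0:400,0:640]
P=np.stack([(u-c['K'][0,2])/c['K'][0,0]*d,(v-c['K'][1,2])/c['K'][1,1]*d,d],-1);X=(P-c['t'])@c['R']
m=(d>0)&(np.hypot(X[...,0]-458,X[...,1]-281)<75)
for lo,hi in((50,66),(5,18)):
    q=X[m&(X[...,2]>lo)&(X[...,2]<hi)];print(len(q),cv2.minAreaRect(q[:,:2].astype(np.float32)),np.median(q[:,2]) if len(q) else 0)
st=[595.5,11];y=np.radians(-5.5)
print(observe()['joint_positions'].round(),observe()['opening'])
go([*W((-5,-60),st,y),175],-5.5)
```

```text
1859 ((456.44110107421875, 285.5205078125), (17.885637283325195, 71.49065399169922), 8.870404243469238) 58.42921359581816
1325 ((456.5231628417969, 285.2643737792969), (30.088581085205078, 99.63639831542969), 8.72991943359375) 10.674521832755985
[  7.  29. -52. 108.  28.  56. -50.] 0.9990369925988131
t 9.47 at [459.1 279.7 160.1] [179.8  -0.   98.8] F [-0.6 -0.7 -0.9] row [-1.1445, 0.247, -0.0493, 0.0013, -0.0022, 1.1589] rows 9.7
```

jog_arm:
  increments:
    - [[-0.19, 0.04, -0.04, 0, 0, 0.11, 1], [-0.38, 0.08, -0.05, 0, 0, 0.22, 1], [-0.57, 0.12, -0.05, 0, 0, 0.33, 1], [-0.76, 0.16, -0.05, 0, 0, 0.44, 1], [-0.95, 0.2, -0.05, 0, 0, 0.55, 1]]

```text
time_s: 10.1
eef_pos: [560.4, 4.7, 172.0]
tool_rot: [-179.9, 0.1, 49.0]
force: [0.2, 0.2, -0.1]
opening: 1.001
gripper_force: 0.0
```

Run:
```python
from h import *
st=[595.5,11];y=np.radians(-5.5)
print(observe()['joint_positions'].round(),observe()['opening'])
go([*W((-5,-60),st,y),175],-5.5)
```

```text
[ 27.  27. -39. 105.  20.  56. -61.] 1.0007752159000907
t 10.1 at [560.4   4.7 172. ] [-1.799e+02  1.000e-01  4.900e+01] F [ 0.2  0.2 -0.1] row [-0.0798, 0.1772, -0.0102, -0.0005, 0.0016, 0.6054] rows 5.1
```

jog_arm:
  increments:
    - [[-0.02, 0.04, -0.01, 0, 0, 0.12, 1], [-0.05, 0.1, -0.01, 0, 0, 0.24, 1], [-0.08, 0.177, -0.01, 0, 0, 0.36, 1], [-0.08, 0.177, -0.01, 0, 0, 0.48, 1], [-0.08, 0.177, -0.01, 0, 0, 0.6, 1]]

```text
time_s: 10.72
eef_pos: [584.4, -46.6, 174.4]
tool_rot: [180.0, 0.2, -4.8]
force: [-0.1, 0.3, 0.6]
opening: 1.0
gripper_force: 0.0
```

Run:
```python
from h import *
st=[595.5,11];y=np.radians(-5.5);T=W((-5,-60),st,y)
print(observe()['joint_positions'].round(),T)
for k in range(3): c=camera('wrist')
d=c['depth'];v,u=np.mgrid[0:400,0:640]
P=np.stack([(u-c['K'][0,2])/c['K'][0,0]*d,(v-c['K'][1,2])/c['K'][1,1]*d,d],-1);X=(P-c['t'])@c['R']
m=(d>0)&(np.hypot(X[...,0]-T[0],X[...,1]-T[1])<40)&(X[...,2]>80)&(X[...,2]<97)
q=X[m];print(len(q),cv2.minAreaRect(q[:,:2].astype(np.float32)) if len(q)>3 else 0)
cv2.imwrite('pics/w5.png',c['color'][:,:,::-1])
go([*T,56],-5.5)
```

```text
[  22.   26.  -26.  101.   14.   56. -104.] [584.77227386 -48.24454314]
623 ((582.7562255859375, -45.122493743896484), (11.582438468933105, 31.318862915039062), 84.9024887084961)
t 10.88 at [584.6 -46.  175.1] [180.    0.2  -4.2] F [-0.7  0.   0.4] row [0.0022, 0.0073, 0.3969, 0.0004, 0.0018, 0.0144] rows 1.9
```

View pics/w5.png

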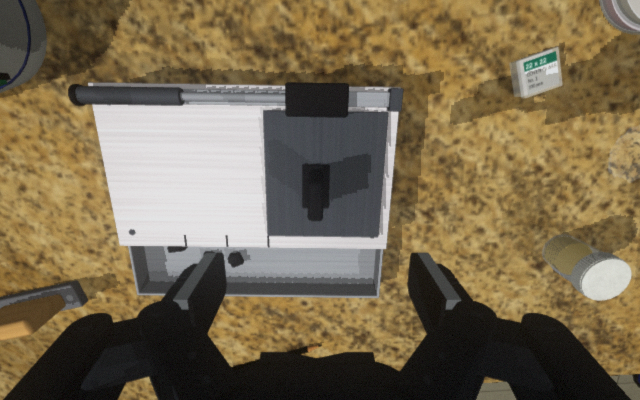

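The wrist view shows the closed shutter with its tab at (316,195) and the blade's leading edge at the closed line. The way down is clear.

jog_arm:
  increments:
    - [[-0.004, 0, 0.15, 0, 0, 0.012, 1], [-0.004, 0, 0.3, 0, 0, 0.012, 1], [-0.004, 0, 0.37, 0, 0, 0.012, 1], [-0.004, 0, 0.397, 0, 0, 0.012, 1], [-0.004, 0, 0.397, 0, 0, 0.012, 1]]

```text
time_s: 11.5
eef_pos: [585.0, -45.7, 58.0]
tool_rot: [-180.0, -0.0, -5.4]
force: [0.1, -0.1, -0.3]
opening: 1.001
gripper_force: 0.0
```

Run:
```python
from h import *
go([583.5,-46,56],-5.3)
```

```text
t 11.5 at [585.  -45.7  58. ] [-180.    -0.    -5.4] F [ 0.1 -0.1 -0.3] row [-0.0048, 0.0015, 0.0066, -0.0001, -0.0003, -0.0013] rows 0.0
```

jog_arm:
  increments:
    - [[-0.004, 0, 0.004, 0, 0, 0, 0], [-0.004, 0, 0.004, 0, 0, 0, 0], [-0.004, 0, 0.004, 0, 0, 0, 0], [-0.004, 0, 0.004, 0, 0, 0, 0], [-0.004, 0, 0.004, 0, 0, 0, 0]]

```text
time_s: 12.12
eef_pos: [583.6, -45.0, 56.9]
tool_rot: [-180.0, -0.0, -5.4]
force: [-1.1, 1.7, 3.9]
opening: 0.134
gripper_force: 58.9
```

jog_arm:
  increments:
    - [[0, 0, 0, 0, 0, 0, 0], [0, 0, 0, 0, 0, 0, 0]]

```text
time_s: 12.38
eef_pos: [583.6, -45.0, 56.9]
tool_rot: [-180.0, -0.0, -5.4]
force: [-1.4, 1.6, 5.7]
opening: 0.134
gripper_force: 59.1
```

Run:
```python
from h import *
o=observe();print(o['opening'],o['gripper_force'],o['force'])
p=o['eef_pos'];d=W((0,40),[0,0],np.radians(-5.4))
go([*(p[:2]+d),p[2]],-5.4);print(S(p,[595.5,11],np.radians(-5.4)))
```

```text
0.13367434725692412 59.114874601364136 [-1.36226677  1.57167512  5.71940615]
t 12.38 at [583.6 -45.   56.9] [-180.    -0.    -5.4] F [-1.4  1.6  5.7] row [-0.0001, -0.1333, 0.0001, -0.0003, -0.0004, -0.0003] rows 0.6
[ -6.56476249 -56.91288431]
```

jog_arm:
  increments:
    - [[0, -0.03, 0, 0, 0, 0, 0], [0, -0.06, 0, 0, 0, 0, 0], [0, -0.09, 0, 0, 0, 0, 0], [0, -0.12, 0, 0, 0, 0, 0], [0, -0.133, 0, 0, 0, 0, 0]]

```text
time_s: 13.0
eef_pos: [586.8, -10.1, 56.9]
tool_rot: [179.7, 0.0, -5.6]
force: [-2.8, -8.9, 9.0]
opening: 0.133
gripper_force: 59.7
```

jog_arm:
  increments:
    - [[0, 0, 0, 0, 0, 0, 0], [0, 0, 0, 0, 0, 0, 0], [0, 0, 0, 0, 0, 0, 0]]

```text
time_s: 13.38
eef_pos: [586.8, -10.4, 56.9]
tool_rot: [179.7, 0.0, -5.6]
force: [-3.1, -7.5, 8.8]
opening: 0.13
gripper_force: 59.7
```

Run:
```python
from h import *
o=observe();print(o['opening'],o['gripper_force'],o['force'],S(o['eef_pos'],[595.5,11],np.radians(-5.4)))
w=save('wrist','w6.png');a=save('side','s6.png');t=save('top','t6.png')
# predicted pixels of half-line / edge points
st=[595.5,11];y=np.radians(-5.4)
for n,c in(('w',w),('s',a),('t',t)):
  for p,z in(((-63,25),40),((-55,25),45.5),((56,25),45.5)):
    q=c['R']@[*W(p,st,y),z]+c['t'];q=c['K']@q/q[2];print(n,p,q[:2].round(1))
L=np.hstack([cv2.resize(w['color'][:,80:480],(400,400)),cv2.resize(a['color'][170:280,250:360],(400,400),interpolation=cv2.INTER_CUBIC)])
cv2.imwrite('pics/c6.png',L[:,:,::-1])
```

```text
0.12962154283364888 59.724889397621155 [-3.12440265 -7.51956209  8.79510248] [ -6.64953945 -22.13207785]
w (-63, 25) [238.7 324.8]
w (-55, 25) [235.4 320. ]
w (56, 25) [216.1 125.4]
s (-63, 25) [285.5 210.9]
s (-55, 25) [288.6 208.9]
s (56, 25) [332.5 204.9]
t (-63, 25) [311.4 221. ]
t (-55, 25) [311.6 218.4]
t (56, 25) [315.5 182. ]
```

View pics/c6.png

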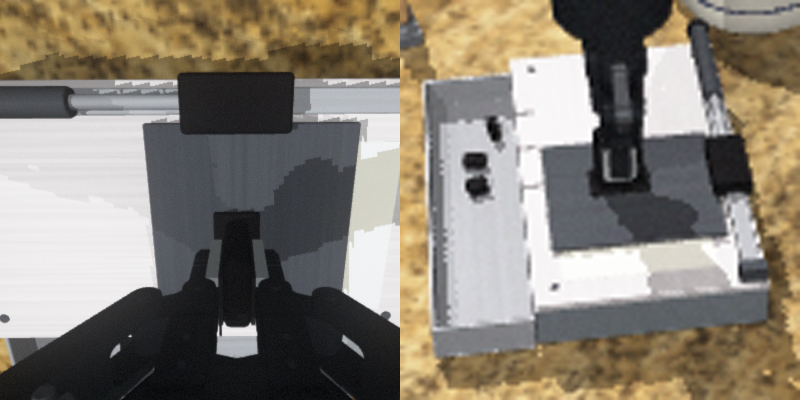

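The blade is short of the middle line: the TCP moved 34.8 mm because the spring loads the arm. I'll add the missing distance.

jog_arm:
  increments:
    - [[0, -0.01, 0, 0, 0, 0, 0], [0, -0.019, 0, 0, 0, 0, 0], [0, -0.019, 0, 0, 0, 0, 0], [0, -0.019, 0, 0, 0, 0, 0], [0, -0.019, 0, 0, 0, 0, 0]]

```text
time_s: 14.15
eef_pos: [587.2, -5.2, 56.9]
tool_rot: [179.7, 0.0, -5.6]
force: [-4.1, -8.1, 9.3]
opening: 0.132
gripper_force: 59.7
```

Run:
```python
from h import *
o=observe();print(o['eef_pos'],o['opening'],o['gripper_force'],o['force'],S(o['eef_pos'],[595.5,11],np.radians(-5.4)))
# blade leading edge: project the grey-level along stage y at rows x, before/after, in top & side
st=np.array([595.5,11]);y=np.radians(-5.4)
def edge(c,x,z,lo,hi):
    ys=np.arange(lo,hi,.25);g=cv2.cvtColor(c['color'],cv2.COLOR_RGB2GRAY).astype(np.float32)
    q=np.array([c['K']@(c['R']@[*W((x,v),st,y),z]+c['t']) for v in ys]);q=(q[:,:2]/q[:,2:]).astype(np.float32)
    s=cv2.GaussianBlur(cv2.remap(g,q[None,:,0],q[None,:,1],cv2.INTER_CUBIC),(9,1),0)[0];return ys[np.argmax(np.gradient(s))]
w=save('wrist','w7.png');t=save('top','t7.png');s=save('side','s7.png')
t0=np.load('pics/top2.npz');s0=np.load('pics/side0.npz');w0=None
for n,c,lo,hi in(('top closed',t0,-35,5),('top',t,5,45),('side closed',s0,-35,5),('side',s,5,45),('wrist',w,5,45)):
    print(n,[float(edge(c,x,45.5,lo,hi)) for x in(-50,-45,-40,-35,-30,10,20,30,40,45)])
def line(c,lo,hi):
    g=cv2.cvtColor(c['color'],cv2.COLOR_RGB2GRAY).astype(np.float32);ys=np.arange(lo,hi,.5);S=0
    for x in(-60,-62,-64,-66):
        q=np.array([c['K']@(c['R']@[*W((x,v),st,y),40]+c['t']) for v in ys]);q=(q[:,:2]/q[:,2:]).astype(np.float32)
        S=S+cv2.remap(g,q[None,:,0],q[None,:,1],cv2.INTER_CUBIC)[0]
    return ys[np.argmin(S)]
for c in(t0,s0,s):print('lines',[float(line(c,l-6,l+6)) for l in(-15,25,65)])
L=cv2.resize(s['color'][180:250,260:350],(720,560),interpolation=cv2.INTER_CUBIC);cv2.imwrite('pics/c7.png',L[:,:,::-1])
```

```text
[587.24099982  -5.19081906  56.93341823] 0.13242645697260944 59.74161922931671 [-4.10299366 -8.13336556  9.26463486] [ -6.69865577 -16.89620421]
top closed [-15.0, -14.75, -14.25, -14.0, -13.5, -15.0, -14.0, -13.25, -12.0, -14.25]
top [36.25, 40.25, 43.5, 44.0, 7.75, 24.0, 28.5, 32.5, 36.5, 38.75]
side closed [-13.5, -13.5, -13.5, -13.25, -13.75, 0.0, -14.0, -14.0, -13.5, -13.25]
side [26.0, 25.25, 26.25, 25.75, 25.75, 43.75, 26.0, 26.25, 26.25, 26.0]
wrist [39.0, 26.75, 12.0, 41.0, 27.25, 27.25, 27.25, 27.25, 27.5, 27.5]
lines [-14.0, 26.0, 66.0]
lines [-13.5, 28.0, 66.0]
lines [-14.0, 28.0, 66.0]
```

View pics/c7.png

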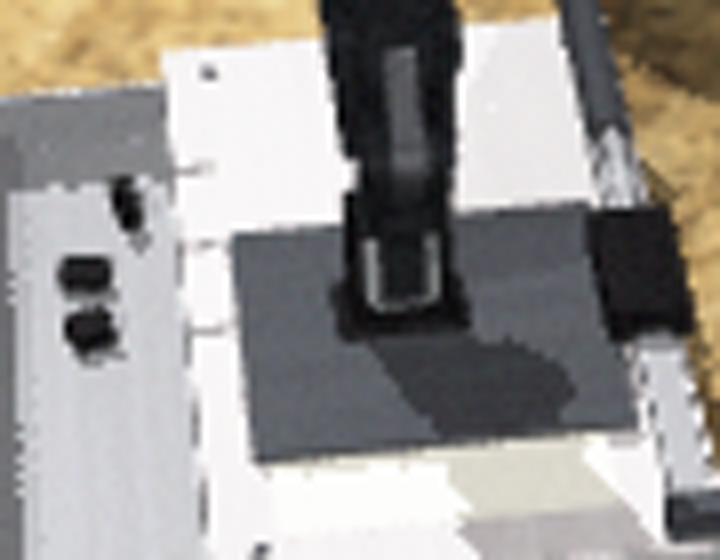

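The leading edge is level with the middle line: the side camera measures 39.5 mm of travel and the TCP 40.0 mm. I'll hold briefly, check for slip, then hand in.

jog_arm:
  increments:
    - [[0, 0, 0, 0, 0, 0, 0], [0, 0, 0, 0, 0, 0, 0], [0, 0, 0, 0, 0, 0, 0], [0, 0, 0, 0, 0, 0, 0]]

```text
time_s: 14.8
eef_pos: [587.3, -5.2, 56.9]
tool_rot: [179.7, 0.0, -5.6]
force: [-4.1, -8.0, 8.9]
opening: 0.132
gripper_force: 59.7
```

Run:
```python
from h import *
o=observe();p=o['eef_pos'];print(p,o['gripper_force'],o['force'])
if abs(p[1]+5.2)<1 and o['gripper_force']>50: print(hand_in())
```

```text
[587.26699393  -5.1539682   56.92986568] 59.73958075046539 [-4.06065395 -7.99737215  8.87410489]
the job is handed in; nothing more can be done
None
```

I handed the job in at 14.8 s: all three chips are in the tray, the block is standing on the bench clear of the stage, and the gripper is holding the shutter at half travel (40.0 mm by the arm, 39.5 mm by the side camera).

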